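Hang the lift-off guard of a forming press and snap it shut

TASK

The yellow guard of the small grey forming press was lifted off to clear the tooling and stands on the bench beside it. Hang it back on the press's two hinge pins, standing open, with both knuckles fully down on their lugs, then swing it shut until it is past the roller catch and against its stops. Handle it gently, do not force it onto the pins (how far forward the pins stand has to be found by feel or sight), and leave the other things on the bench where they are.

Things in the scene. Friction and masses are not known exactly. Their poses are not given: they have to be found in the camera images.
- press: Fixed grey forming press, frame 106 x 176 x 162 mm, black star knob on top up to z = 200 mm, bending jig inside. Origin on the bench; x towards its closed back, y to the left of its open front (which looks along -x), z up. Front posts: faces at x = -41 mm, right y = -86 to -60, left y = 28 to 64. A steel bar on the right carries the hinge pins. Neither pins nor guard should see over 40 N.
- pin_line (a point): Nominal line of the two upright pins, at bench level (press x = -63, y = -88 mm). Pins: 8 mm thick, 15 mm tall, tip chamfer 0.6 mm, one above the other on lugs with tops at z = 42 and 120 mm; lugs 8 mm thick, reaching 11.5 mm round the line. The bar sits in slots: both pins stand up to 6.5 mm ahead of or behind this line (press x), not in the readings; it will not shift by hand.
- catch_point (a point): Roller of the catch: an upright steel roller, 12 mm across, on a spring; it stands 2.5 mm into the way of the guard's free edge and yields to a push of a few newtons there; shut, the edge is just behind it. Its dark block spans press x = -87 to -39, y = 42 to 60, z = 74 to 98 mm. Two rubber stops at the left post end the swing. Axes as the press.
- guard: Loose lift-off guard, about 0.3 kg, standing upright: yellow frame 108 wide (y) x 130 high (z) x 22 mm thick (x), clear window. Origin under the middle of its lower edge; x to its inner side, y from hinge side to free edge. At the foot a thin lip to x = 40; on the outer side a black knob to x = -29 (y = 45, z = 60). Shut, its axes match the press's; it opens counter-clockwise from above.
- guard_hinge (a point): Hinge axis of the guard, level with its lower edge (guard frame 0, -72, 0 mm). Knuckles: two open tubes on this axis, 21 mm outside, 10 mm bore, 18 mm tall, undersides at z = 20 and 98 mm. Come from the front or left with the lower edge 38 to 70 mm above the bench, the lower knuckle under the upper lug; fully down the edge is 22 mm up here, and the freed guard sags about 1.5 degrees.
- guard_edge (a point): Middle of the guard's free edge (guard frame 0, 54, 64 mm); when shut it lies at x = -63, y = 38 mm in the press frame. Once hung, the guard swings freely and stays where it is left.
- guard_grip (a point): Middle of the guard's top rail (guard frame 0, 0, 115 mm), the place to grip it: 22 mm across guard x, flat faces, rail from z = 100 to 130 mm.
- capacitor_1: Dark blue capacitor, 25 mm across, 46 mm high, standing right of the press; leave alone. Origin under its centre.
- capacitor_2: Another dark blue capacitor, 25 mm across, 43 mm high, standing right of the press; leave alone. Origin under its centre.
- gauge: White stepped gauge block, 26 x 68 x 24 mm, lying right of the press; leave alone. Origin under its centre.
- flux_bottle: Cream bottle with a red needle cap, 40 mm across, 116 mm high, left of the guard; leave alone. Origin under its centre.

How it is judged:
On the way:
1. the guard hangs on the pins, both knuckles down on their lugs, while it still stands open (x of guard_hinge in the frame of press between -0.072 and -0.054 m and y of guard_hinge in the frame of press between -0.0925 and -0.0835 m and z of guard_hinge in the frame of press between 0.0195 and 0.0245 m and angle between guard's own z axis and vertical below 0.07 rad and angle between the x axis of guard and the x axis of press, either way round above 0.35 rad), for 0.2 s.
At the end, for the whole second after the job is handed in: The guard hangs on both pins, knuckles down on the lugs (hinge end 22 mm up, within 2.5 mm; within 9 mm in x and 4.5 mm in y of the nominal hinge line), upright within 4 degrees, shut past the roller catch (free edge within 3.5 mm of closed, 0.12 rad of parallel), at rest and released (x of guard_hinge in the frame of press between -0.072 and -0.054 m and y of guard_hinge in the frame of press between -0.0925 and -0.0835 m and z of guard_hinge in the frame of press between 0.0195 and 0.0245 m and angle between guard's own z axis and vertical below 0.07 rad and x of guard_edge in the frame of press above -0.0665 m and angle between the x axis of guard and the x axis of press, either way round below 0.12 rad and linear speed of guard below 0.02 m/s and contact force between guard and the fingers below 0.1 N); the robot touches nothing.
It fails at once if the guard is pressed or knocked against the press with more than 40 N (contact force between guard and press above 40 N).
It fails at once if the flux bottle, a capacitor or the gauge is moved more than 20 mm (distance of any of capacitor_1, capacitor_2, gauge, flux_bottle from where it was at the start of the episode above 0.02 m).
It also fails if it takes over 72 s, if anything falls off the work surface, if the arm or the gripper's body presses on something with over 40 N, if the wrist force passes 120 N, or if a joint passes its speed limit or range.

ROBOT

A 6-joint arm with a two-finger parallel gripper is mounted at the origin on the work surface; the furniture and walls round the work are solid. World frame = base frame: x ahead of the robot, y to its left, z up, the work surface at z = 0. Lengths are in m, angles in rad, forces in N, time in s.
With the tool pointing down it reaches from about 0.3 to 0.75 m from the base axis. Payload 8.5 kg.
Tool frame: the origin (TCP) lies midway between the tips of the shut fingers; the grasp point (between the pads) lies 19 mm behind it; y points along the fingers, z is the direction in which the jaws open and shut, and the axes are right-handed (so a half turn about y gives the same grasp; the last joint's range is limited). The gripper opens to 88 mm and grips with 3 to 60 N. Pads are 18 mm wide; open, the fingers measure 123 mm over their backs; the gripper's body (75 mm by 187 mm) begins 45 mm behind the grasp point.
Start: joints at [-1.483, 0.381, 1.297, -0, 1.464, -0.215], TCP at [0.164, -0.525, 0.239] pointing down, gripper open.
Joint ranges: [-3.11, 3.11], [-0.89, 2.33], [0.22, 2.48], [-1.42, 4.56], [0.17, 2.85], [-2.88, 2.88]. Speed limits (rad/s): [2.39, 2.39, 3.14, 3.14, 3.14, 3.14].

INTERFACE

Orientations are given as a rotation vector (axis times angle).
In Python, from cell import bot gives the robot as it stands.
- The arm moves only by the tool drive_tool, never from a script. Its argument "moves" is a list that holds one entry, the list of rows, each a list of 7 numbers: the shift along the tool's x, y, z in m, then the turn, a rotation vector about the tool's x, y, z in rad, then the gripper command: -1 is fully open, 1 is shut, values between are in proportion. A call has 1 to 10 rows; each row is the pose to reach, as a shift and turn from the pose commanded when the call began, along the tool's axes at that moment; what a row does not reach only later rows make up. A row lasts 1/8 s, in which the tool goes at most 62.5 mm and 10.7 degrees, less where a joint would pass 70% of its speed; a pose out of reach is approached as far as the arm can. A call with a gripper value outside its range is refused whole. The fingers move at their own pace and stop on an object; "force" is the grip in N (left out, the last holds). Time passes only in rows, so rows that repeat a pose let the fingers close. It gives the time, the measured TCP pose, the force and the opening at its end, in the units of the state.
- bot.get_obs(): the state, without advancing time (a new reading comes with each control period).
- bot.snapshot(name): name is "scene" or "top"; returns (picture, depth): 480x640x3 uint8, red, green, blue; 480x640 float32, m along the optical axis (not along the pixel's ray), 0 where there is no reading.
- bot.get_calibration(name): a dict with "intrinsics" (3x3 intrinsics, pixels), "position" and "attitude" of the camera in the world. Camera axes: x right, y down, z forward; pixel columns grow to the right and rows downward; lengths in m; the calibration is good to about 2 mm. A picture is of the moment at which its call begins. get_calibration takes no time and is no camera call.
- bot.close_job(): hands the job in, once; it reports no verdict.
Trained networks look in the newest picture that a camera, given by its name, has taken for a name from the list of things; names that differ only in an ending like _2 or _b are one class to them, and where a whole thing is asked for, a point or a joint stands for the part that bears it (a point fixed in the world has none). Each returns a list of dicts, best first, with "conf" (0 to 1); they miss things now and then, are a little off and sometimes report something else, mostly with a low value. They report only what shows in the picture. A call takes as long as a camera call.
- bot.cut_out(camera, target): "mask" (480x640 bool, what is visible of it) and "extent" ([left, top, right, bottom] in pixels, round what is visible of it).
- bot.landmark_of(camera, target): "centre" ([column, row] in pixels: a listed point, or the origin of a listed thing).
The state is a dict: "time": time; "joints": joint angles; "dq": joint speeds; "effort": joint torques, N m; "position": TCP position; "ee_rot": TCP orientation; "contact_force": force on the tool from outside, world axes, zero at the start; "torque": the same for the moment, N m; "gripper_width": finger opening in m.
Only numpy, scipy, OpenCV 4.12 (cv2) and the standard library are available. Lean on these libraries where they do the work, as an engineer would, in place of code of your own. Each camera call takes 0.05 s, during which the arm holds its last target.

## Working session

There is one attempt and no reset: what is moved stays moved. The work goes in short steps, Python scripts to look and compute and a tool call to move; the robot and the scene stay as the last step left them, time stands still between calls to the robot, and variables do not carry over. Pictures are saved under pics/ and viewed, and the job is handed in when it is done.

Besides the shell and the picture viewer there is one more tool, called after ">>>" as a command line: name --argument value ..., lists and objects as JSON in quotes. drive_tool: Moves the arm, as the interface text tells. Its arguments: {"type":"object","properties":{"moves":{"type":"array","items":{"type":"array","items":{"type":"array","items":{"type":"number"}}}},"force":{"type":"number"}},"required":["moves"]}

```bash
ls; mkdir -p pics
cat > h.py <<'E'
import numpy as np, cv2
from scipy.spatial.transform import Rotation as R
from cell import bot
def save(n,im): cv2.imwrite('pics/'+n+'.png',cv2.cvtColor(im,cv2.COLOR_RGB2BGR))
def cal(c):
    k=bot.get_calibration(c); A=np.array(k['attitude'],float)
    M=A if A.shape==(3,3) else (R.from_rotvec(A).as_matrix() if A.size==3 else R.from_quat(A).as_matrix())
    return np.array(k['intrinsics'],float),np.array(k['position'],float),M
def cloud(c,d):
    K,p,M=cal(c); v,u=np.mgrid[0:480,0:640]
    P=np.stack([(u-K[0,2])/K[0,0]*d,(v-K[1,2])/K[1,1]*d,d],-1)
    return P@M.T+p
def proj(c,X):
    K,p,M=cal(c); q=(np.atleast_2d(X)-p)@M; q=q@K.T
    return q[:,:2]/q[:,2:]
def ray_z(c,uv,z):
    K,p,M=cal(c); r=M@np.array([(uv[0]-K[0,2])/K[0,0],(uv[1]-K[1,2])/K[1,1],1]); return p+r*(z-p[2])/r[2]
E
python3 - <<'E'
from h import *
np.set_printoptions(precision=4,suppress=True)
print(bot.get_obs())
for c in('scene','top'):
    im,d=bot.snapshot(c); save(c+'0',im); np.savez('/tmp/'+c+'0.npz',im=im,d=d)
    print(c,bot.get_calibration(c))
    for t in ['press','guard','pin_line','catch_point','guard_hinge','guard_edge','guard_grip','flux_bottle','capacitor_1','gauge']:
        print(t,[(np.round(x['centre'],1),round(x['conf'],2)) for x in bot.landmark_of(c,t)][:3])
print(bot.get_obs()['time'])
E
```

```text
pics
{'time': 0.0, 'joints': array([-1.4833,  0.3812,  1.2982, -0.    ,  1.4636, -0.2153]), 'dq': array([-0.0013, -0.0008,  0.0002,  0.0003,  0.0001, -0.0004]), 'effort': array([  0.0005, -43.7929, -22.4552,   0.0714,   0.0353,  -0.0001]), 'position': array([ 0.164 , -0.5247,  0.2382]), 'ee_rot': array([-0.3139,  2.0599, -2.0569]), 'contact_force': array([-0.4055, -0.4361, -0.2103]), 'torque': array([0.0048, 0.0455, 0.0222]), 'gripper_width': 0.08803801926521461}
scene {'intrinsics': array([[543.5823,   0.    , 323.5466],
       [  0.    , 543.5823, 242.0341],
       [  0.    ,   0.    ,   1.    ]]), 'position': array([ 0.9403, -0.7161,  0.7506]), 'attitude': array([-2.2421, -0.7988,  0.3527])}
press [(array([312.1, 317.9]), 0.59)]
guard [(array([325.4, 234.2]), 0.85)]
pin_line [(array([257.3, 353.2]), 0.68)]
catch_point [(array([266.6, 263.2]), 0.8)]
guard_hinge [(array([325.1, 190.6]), 0.7)]
guard_edge [(array([330.6, 195.7]), 0.61)]
guard_grip [(array([326.8, 190.4]), 0.76)]
flux_bottle [(array([352.9, 180.6]), 0.97)]
capacitor_1 [(array([294.9, 409.7]), 0.86), (array([289.7, 382.5]), 0.63)]
gauge [(array([266.6, 398.9]), 0.95)]
top {'intrinsics': array([[536.5869,   0.    , 320.067 ],
       [  0.    , 536.5869, 247.7003],
       [  0.    ,   0.    ,   1.    ]]), 'position': array([ 0.2756, -0.2102,  1.2365]), 'attitude': array([-2.1691,  2.0344, -0.2157])}
press [(array([369. , 250.1]), 0.98)]
guard [(array([288.9, 289.5]), 0.87)]
pin_line [(array([415.1, 259. ]), 0.58)]
catch_point [(array([265.1, 296.7]), 0.69), (array([368.9, 277.1]), 0.67)]
guard_hinge [(array([317.6, 278.1]), 0.62), (array([285.3, 282.5]), 0.35)]
guard_edge [(array([264.4, 299.1]), 0.89)]
guard_grip [(array([284.5, 280.6]), 0.65)]
flux_bottle [(array([209.8, 316.5]), 0.57), (array([264.1, 299.2]), 0.32)]
capacitor_1 [(array([428.8, 212.7]), 0.53), (array([415.5, 227.1]), 0.52)]
gauge [(array([433.8, 233.3]), 0.89)]
1.1
```

View pics/scene0.png

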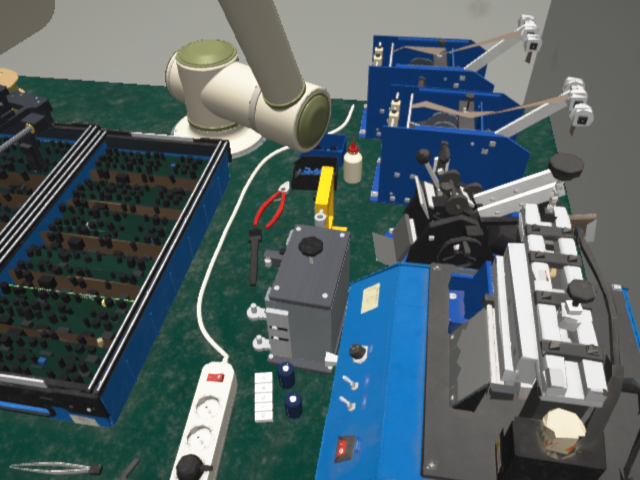

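View pics/top0.png

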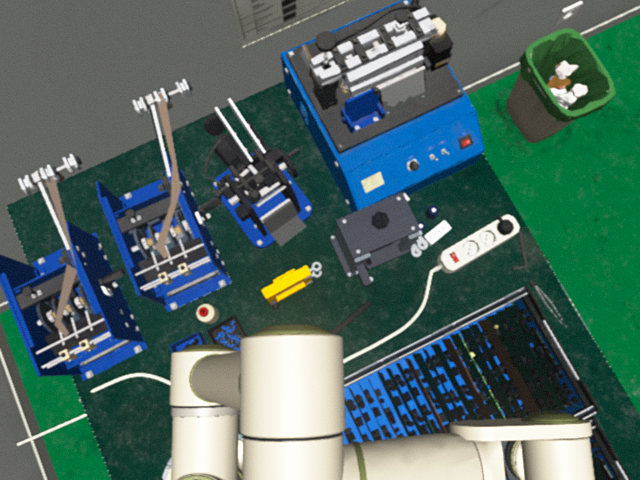

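Run:
```python
from h import *
for n,(x0,y0,x1,y1) in {'scene':(220,160,380,440),'top':(190,190,460,340)}.items():
    z=np.load('/tmp/%s0.npz'%n); c=z['im'][y0:y1,x0:x1]
    s=2 if n=='scene' else 2.9
    save(n+'0c',cv2.resize(c,None,fx=s,fy=s,interpolation=cv2.INTER_CUBIC))
    P=cloud(n,z['d']); np.save('/tmp/%sP.npy'%n,P)
np.set_printoptions(precision=3,suppress=True)
P=np.load('/tmp/topP.npy')
for uv in [(340,240),(369,250),(400,240),(264,299),(285,281),(210,316),(415,259)]: print(uv,P[uv[1],uv[0]])
```

```text
(340, 240) [ 0.551 -0.232  0.07 ]
(369, 250) [ 0.512 -0.291  0.161]
(400, 240) [ 0.573 -0.374  0.012]
(264, 299) [ 0.417 -0.066 -0.004]
(285, 281) [ 0.442 -0.122  0.129]
(210, 316) [0.365 0.042 0.059]
(415, 259) [ 0.532 -0.412  0.001]
```

View crops.

View pics/scene0c.png

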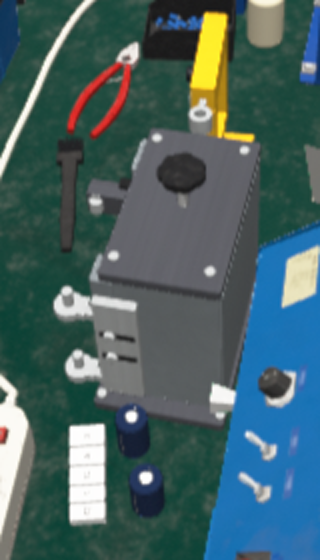

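View pics/top0c.png

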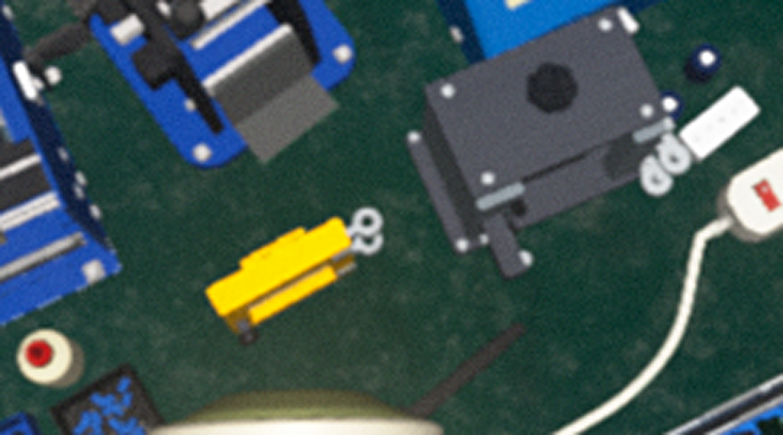

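Run:
```python
from h import *
np.set_printoptions(precision=4,suppress=True)
for c in('top','scene'):
    z=np.load('/tmp/%s0.npz'%c); im=z['im']; P=np.load('/tmp/%sP.npy'%c)
    hsv=cv2.cvtColor(im,cv2.COLOR_RGB2HSV)
    y=(hsv[...,0]>18)&(hsv[...,0]<32)&(hsv[...,1]>150)&(hsv[...,2]>80)&(z['d']>0)
    q=P[y]; q=q[(abs(q[:,0]-.45)<.15)&(abs(q[:,1]+.12)<.15)]
    t=q[(q[:,2]>.115)&(q[:,2]<.145)]
    r=cv2.minAreaRect((t[:,:2]*1000).astype(np.float32)); print(c,'guard top',len(t),t[:,2].mean(),r); 
    b=q[(q[:,2]<.02)]; print(' low',len(b), cv2.minAreaRect((b[:,:2]*1000).astype(np.float32)) if len(b)>3 else '')
    m=(abs(P[...,2]-.162)<.006)&(abs(P[...,0]-.53)<.15)&(abs(P[...,1]+.3)<.15)&(z['d']>0)
    t=P[m]; print(' press top',len(t),np.median(t[:,2]),cv2.minAreaRect((t[:,:2]*1000).astype(np.float32)))
    m8=m.astype(np.uint8)
    ys,xs=np.where(m); print(xs.min(),xs.max(),ys.min(),ys.max())
    for t,h in [('press',0),('pin_line',0),('catch_point',.086),('guard',0),('guard_hinge',0),('guard_edge',.064),('guard_grip',.115),('flux_bottle',0),('capacitor_1',0),('gauge',0)]:
        for x in bot.landmark_of(c,t)[:2]: print(t,ray_z(c,x['centre'],h),round(x['conf'],2))
```

```text
top guard top 573 0.12826085606289592 ((441.4563293457031, -124.320556640625), (23.09294319152832, 106.98884582519531), 32.92344284057617)
 low 271 ((455.5496826171875, -116.82513427734375), (54.33868408203125, 124.72925567626953), 32.60357666015625)
 press top 2951 0.16118006070185364 ((607.8191528320312, -287.4703063964844), (179.72508239746094, 154.41134643554688), 26.974355697631836)
337 420 170 258
press [ 0.5471 -0.3032  0.    ] 0.98
pin_line [ 0.5326 -0.4121  0.    ] 0.58
catch_point [ 0.4115 -0.0782  0.086 ] 0.69
catch_point [ 0.4684 -0.2992  0.086 ] 0.67
guard [ 0.4419 -0.122   0.    ] 0.87
guard_hinge [ 0.4728 -0.1867  0.    ] 0.62
guard_hinge [ 0.4577 -0.1124  0.    ] 0.35
guard_edge [ 0.4087 -0.0746  0.064 ] 0.89
guard_grip [ 0.4447 -0.1195  0.115 ] 0.65
flux_bottle [0.368  0.0545 0.    ] 0.57
flux_bottle [ 0.4157 -0.0665  0.    ] 0.32
capacitor_1 [ 0.6475 -0.4417  0.    ] 0.53
capacitor_1 [ 0.61  -0.411  0.   ] 0.52
gauge [ 0.5975 -0.4546  0.    ] 0.89
scene guard top 548 0.1276647078563823 ((440.3496398925781, -124.10871124267578), (22.283742904663086, 113.01178741455078), 33.05205535888672)
 low 106 ((380.83367919921875, -39.289939880371094), (37.6622200012207, 200.43899536132812), 49.961570739746094)
 press top 4414 0.16113580853621196 ((607.8589477539062, -287.5276794433594), (181.69155883789062, 156.4239959716797), 26.713720321655273)
269 405 224 308
press [ 0.552  -0.2951  0.    ] 0.59
pin_line [ 0.5289 -0.4058  0.    ] 0.68
catch_point [ 0.4632 -0.3045  0.086 ] 0.8
guard [ 0.438  -0.1207  0.    ] 0.85
guard_hinge [ 0.351  -0.0159  0.    ] 0.7
guard_edge [ 0.4197 -0.081   0.064 ] 0.61
guard_grip [ 0.4434 -0.1208  0.115 ] 0.76
flux_bottle [0.377  0.0492 0.    ] 0.97
capacitor_1 [ 0.6429 -0.4416  0.    ] 0.86
capacitor_1 [ 0.6061 -0.4124  0.    ] 0.63
gauge [ 0.5976 -0.4555  0.    ] 0.95
```

Run:
```python
from h import *
np.set_printoptions(precision=4,suppress=True)
for c in('top','scene'):
    z=np.load('/tmp/%s0.npz'%c); im=z['im']; P=np.load('/tmp/%sP.npy'%c)
    hsv=cv2.cvtColor(im,cv2.COLOR_RGB2HSV)
    m=(abs(P[...,2]-.162)<.005)&(abs(P[...,0]-.53)<.12)&(abs(P[...,1]+.3)<.15)&(z['d']>0)&(hsv[...,1]<90)
    n,l,s,ce=cv2.connectedComponentsWithStats(m.astype(np.uint8))
    k=1+np.argmax(s[1:,4]); t=P[l==k]
    print(s[k],t[:,2].mean()); r=cv2.minAreaRect((t[:,:2]*1000).astype(np.float32)); print(c,r,cv2.boxPoints(r))
    # robust edges: in frame yaw
    for yaw in (26,27,28,29,30):
        a=np.radians(yaw); xy=t[:,:2]*1000; X=xy@[np.cos(a),np.sin(a)]; Y=xy@[-np.sin(a),np.cos(a)]
        print(yaw,np.percentile(X,[.5,99.5]),np.percentile(Y,[.5,99.5]), np.ptp(np.percentile(X,[.5,99.5])),np.ptp(np.percentile(Y,[.5,99.5])))
    for x in bot.cut_out(c,'press')[:1]: print(x['extent'],x['conf']); np.save('/tmp/%spm.npy'%c,x['mask'])
```

```text
[ 337  192   84   66 2774] 0.16126038990193167
top ((567.9164428710938, -307.8753967285156), (90.39586639404297, 154.39918518066406), 26.842512130737305) [[ 492.7298 -259.4026]
 [ 562.4473 -397.1655]
 [ 643.103  -356.3481]
 [ 573.3856 -218.5853]]
26 [330.8334 419.7242] [-601.298  -449.4092] 88.89081197866437 151.8887552847047
27 [321.8461 410.3808] [-607.8162 -455.7193] 88.53463820486513 152.09691136697444
28 [312.1952 401.1996] [-614.2088 -462.23  ] 89.00445275938881 151.9788426673191
29 [302.1838 392.8126] [-620.3976 -468.0632] 90.62878586306755 152.33438096912835
30 [291.5059 384.3272] [-626.174  -473.6437] 92.82130739304341 152.5303029250498
[330.6, 190.9, 430.3, 289.1] 0.74
[ 269  224   81   84 4230] 0.1611118976720556
scene ((567.239501953125, -307.92681884765625), (90.38435363769531, 156.11138916015625), 27.2149715423584) [[ 491.353  -259.1799]
 [ 562.7475 -398.0092]
 [ 643.126  -356.6738]
 [ 571.7315 -217.8444]]
26 [330.5228 420.0987] [-601.8957 -449.2293] 89.5758763627772 152.66639328388834
27 [321.7288 410.3966] [-608.2335 -455.7094] 88.66778569694293 152.5240717756755
28 [312.0151 401.1486] [-614.5985 -461.7684] 89.13349533920189 152.8300463190635
29 [301.8558 392.4265] [-621.0649 -467.6912] 90.57076300894249 153.37370931632563
30 [291.4391 383.6202] [-627.3595 -473.5975] 92.18104838705062 153.7619126263544
[248.8, 224.3, 350.6, 376.3] 0.68
```

Run:
```python
from h import *
for n,(x0,y0,w,h) in {'scene':(240,295,60,60),'top':(405,230,40,40)}.items():
    z=np.load('/tmp/%s0.npz'%n); c=z['im'][y0:y0+h,x0:x0+w]
    s=600//h
    a=cv2.resize(c,None,fx=s,fy=s,interpolation=cv2.INTER_CUBIC)
    for i in range(0,w,10): cv2.putText(a,str(x0+i),(i*s,10),0,.4,(255,255,0)); cv2.line(a,(i*s,0),(i*s,600),(90,90,0),1)
    for i in range(0,h,10): cv2.putText(a,str(y0+i),(0,i*s+10),0,.4,(255,255,0)); cv2.line(a,(0,i*s),(600,i*s),(90,90,0),1)
    save(n+'0pin',a)
```

```text
(no output)
```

View pics/scene0pin.png

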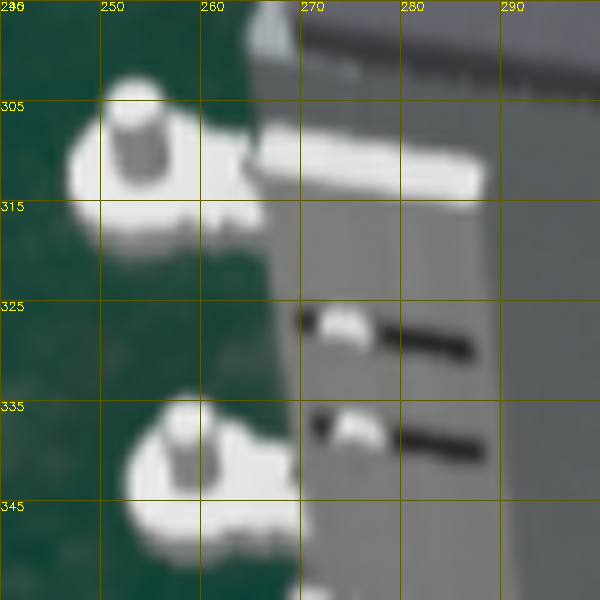

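View pics/top0pin.png

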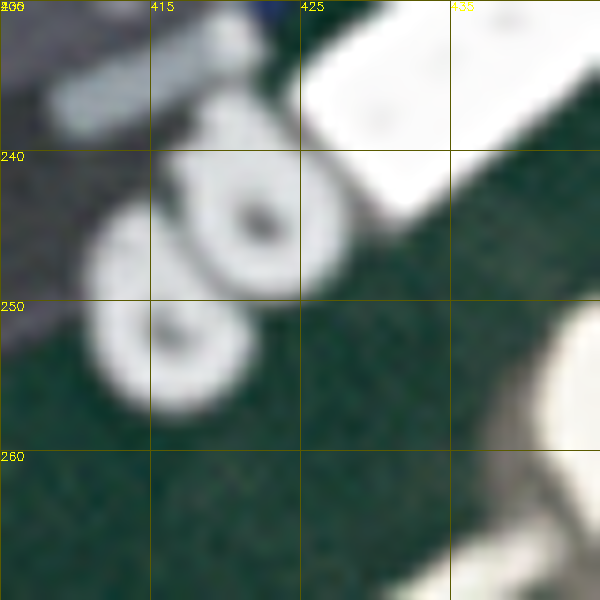

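Run:
```python
from h import *
np.set_printoptions(precision=4,suppress=True)
up=ray_z('scene',(253.0,304.85),.135); lo=ray_z('scene',(258.15,336.5),.057)
print('scene pin tips',up,lo)
# top: grayscale pin-side spots & lug circles
for z in (.12,.128,.135): print('upper top',z,ray_z('top',(421.6,243.2),z),ray_z('top',(416.3,251.0),z))
for z in (.042,.057): print('low',z,ray_z('top',(421.6,243.2),z),ray_z('top',(416.3,251.0),z))
print('proj in top of scene pin: tip/base',proj('top',[up,up*[1,1,0]+[0,0,.12],lo,lo*[1,1,0]+[0,0,.042]]))
a=np.radians(27.1);
for p in(up,lo): print(1000*(p[0]*np.cos(a)+p[1]*np.sin(a)),1000*(-p[0]*np.sin(a)+p[1]*np.cos(a)))
```

```text
scene pin tips [ 0.5401 -0.4067  0.135 ] [ 0.5398 -0.4068  0.057 ]
upper top 0.12 [ 0.5429 -0.4054  0.12  ] [ 0.5252 -0.3946  0.12  ]
upper top 0.128 [ 0.541 -0.404  0.128] [ 0.5234 -0.3932  0.128 ]
upper top 0.135 [ 0.5393 -0.4028  0.135 ] [ 0.5218 -0.3921  0.135 ]
low 0.042 [ 0.5616 -0.419   0.042 ] [ 0.5426 -0.4074  0.042 ]
low 0.057 [ 0.558  -0.4164  0.057 ] [ 0.5392 -0.405   0.057 ]
proj in top of scene pin: tip/base [[423.4633 242.9305]
 [422.167  244.4971]
 [417.1124 250.8287]
 [415.9734 252.2027]]
295.5867352513518 -608.0694641747124
295.19860300657876 -607.9959660212779
```

```bash
cat >> h.py <<'E'
def st():
    o=bot.get_obs(); return o,np.array(o['position']),R.from_rotvec(o['ee_rot']).as_matrix()
def to_tool(M,d): return M.T@np.asarray(d)   # world vec -> tool axes
E
python3 - <<'E'
from h import *
np.set_printoptions(precision=3,suppress=True)
o,p,M=st(); print(o['time'],p); print(M)
P=np.load('/tmp/topP.npy'); Q=np.load('/tmp/sceneP.npy')
A=np.vstack([P.reshape(-1,3),Q.reshape(-1,3)])
for x in np.arange(.2,.56,.04):
    print(round(x,2),[ (lambda s: int(np.percentile(s[:,2],98)*1000) if len(s)>5 else -9)(A[(abs(A[:,0]-x)<.02)&(abs(A[:,1]-y)<.02)]) for y in np.arange(-.64,.1,.04)])
E
```

```text
2.2 [ 0.164 -0.525  0.239]
[[-0.955  0.     0.298]
 [-0.298  0.    -0.955]
 [-0.    -1.     0.   ]]
0.2 [94, 94, 528, 535, 538, 540, 550, 574, 594, 613, 668, 684, 684, 664, 493, 379, 292, 215, 184]
0.24 [93, 98, 525, 534, 532, 99, 95, 103, 101, 108, 667, 685, 685, 667, 535, 431, 334, 233, 187]
0.28 [99, 96, 94, 100, 97, 106, 98, 108, 108, 107, 664, 1236, 685, 671, 514, 396, 294, 209, 187]
0.32 [100, 95, 96, 103, 98, 107, 108, 108, 9, 7, 658, 683, 684, 663, 8, 42, 162, 159, 43]
0.36 [101, 100, 94, 106, 108, 108, 105, 7, 2, 9, 12, 9, 2, 2, 2, 42, 44, 93, 79]
0.4 [102, 101, 108, 108, 107, 7, 7, 3, 8, 12, 7, 3, 3, 128, 131, 3, 3, 68, 62]
0.44 [107, 108, 107, 2, 2, 9, 2, 3, 91, 98, 4, 4, 131, 132, 130, 3, 4, 72, 186]
0.48 [106, 5, 2, 2, 3, 15, 2, 3, 96, 160, 159, 115, 131, 128, 4, 3, 3, 186, 174]
0.52 [7, 2, 4, 44, 44, 17, 128, 160, 163, 165, 163, 4, 4, 5, 21, 12, 2, 187, 189]
```

>>> drive_tool --moves '[[[-0.384,0,-0.3,0,1.297,0,-1],[-0.384,0,-0.3,0,1.297,0,-1],[-0.384,0,-0.3,0,1.297,0,-1],[-0.384,0,-0.3,0,1.297,0,-1],[-0.384,0,-0.3,0,1.297,0,-1],[-0.384,0,-0.3,0,1.297,0,-1],[-0.384,0,-0.3,0,1.297,0,-1],[-0.384,0,-0.3,0,1.297,0,-1],[-0.384,0,-0.3,0,1.297,0,-1],[-0.384,0,-0.3,0,1.297,0,-1]]]'

```text
time: 3.45
position: [0.4416, -0.1227, 0.2388]
ee_rot: [-0.877, -1.622, 1.622]
contact_force: [0.2, -0.8, -0.5]
gripper_width: 0.0878
```

Run:
```python
from h import *
np.set_printoptions(precision=4,suppress=True)
o,p,M=st(); print(p);print(M, np.degrees(np.arctan2(M[1,2],M[0,2])))
im,d=bot.snapshot('scene'); save('scene1',cv2.resize(im[120:280,230:430],None,fx=4*.95,fy=4*.95/1.02))
```

```text
[ 0.4416 -0.1227  0.2388]
[[-0.5481  0.0002 -0.8364]
 [ 0.8364 -0.     -0.5481]
 [-0.0001 -1.     -0.0001]] -146.765176207405
```

View pics/scene1.png

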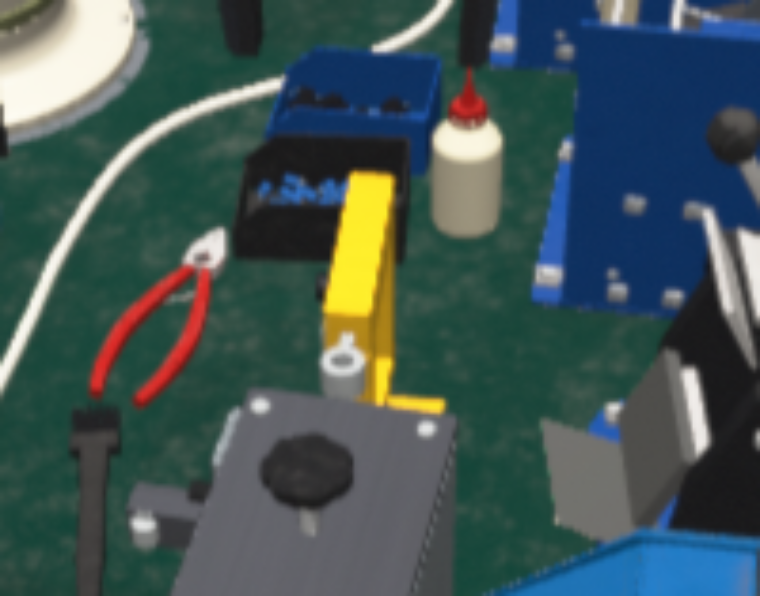

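>>> drive_tool --moves '[[[0,0.04,0,0,0,0,-1],[0,0.08,0,0,0,0,-1],[0,0.115,0,0,0,0,-1],[0,0.135,0,0,0,0,-1],[0,0.143,0,0,0,0,-1],[0,0.143,0,0,0,0,-0.2],[0,0.143,0,0,0,0,0.3],[0,0.143,0,0,0,0,0.6],[0,0.143,0,0,0,0,0.8],[0,0.143,0,0,0,0,1]]]' --force 25

```text
time: 4.75
position: [0.4411, -0.1241, 0.0959]
ee_rot: [-0.879, -1.62, 1.62]
contact_force: [-0.0, -0.6, 0.3]
gripper_width: 0.0401
```

>>> drive_tool --moves '[[[0,0,0,0,0,0,1],[0,0,0,0,0,0,1],[0,0,0,0,0,0,1]]]'

```text
time: 5.12
position: [0.441, -0.1241, 0.0957]
ee_rot: [-0.879, -1.62, 1.62]
contact_force: [-0.5, -0.4, 0.7]
gripper_width: 0.0218
```

>>> drive_tool --moves '[[[0,-0.01,0,0,0,0,1],[0,-0.04,0,0,0,0,1],[-0.003,-0.08,0.005,0,-0.1,0,1],[-0.012,-0.11,0.02,0,-0.25,0,1],[-0.027,-0.12,0.043,0,-0.4,0,1],[-0.044,-0.12,0.07,0,-0.56,0,1],[-0.061,-0.12,0.098,0,-0.73,0,1],[-0.078,-0.12,0.125,0,-0.9,0,1],[-0.092,-0.12,0.147,0,-1.06,0,1],[-0.102,-0.12,0.163,0,-1.2,0,1]]]'

```text
time: 6.38
position: [0.3593, -0.2992, 0.216]
ee_rot: [-0.222, 2.111, -2.111]
contact_force: [0.2, 0.3, -3.6]
gripper_width: 0.0218
```

Run:
```python
from h import *
np.set_printoptions(precision=4,suppress=True)
o,p,M=st(); print(o['time'],p,o['contact_force'],o['torque'],o['gripper_width'],np.degrees(np.arctan2(M[1,2],M[0,2])))
t=np.array([.4539,-.3941,.216]); print('to stage',to_tool(M,t-p))
im,d=bot.snapshot('scene'); save('scene2',cv2.resize(im[120:400,170:410],None,fx=2.1,fy=2.1))
np.savez('/tmp/scene2.npz',im=im,d=d)
```

```text
6.375 [ 0.3593 -0.2992  0.216 ] [ 0.1787  0.3111 -3.5667] [ 0.0378 -0.0353 -0.0411] 0.021750365196280902 -77.97725055765373
to stage [-0.0727 -0.      0.1125]
```

View pics/scene2.png

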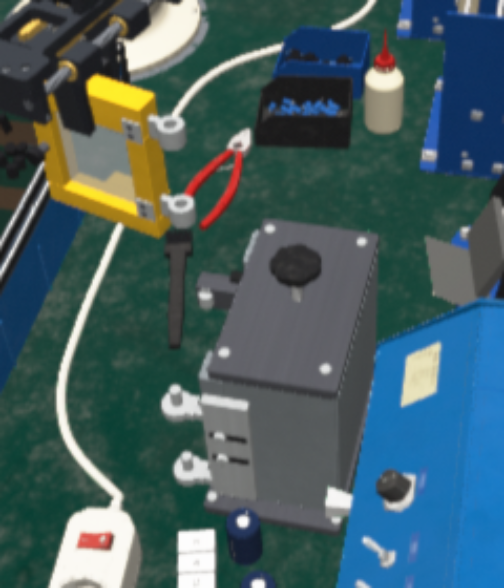

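>>> drive_tool --moves '[[[-0.005,0,0.008,0,-0.01,0,1],[-0.016,0,0.025,0,-0.03,0,1],[-0.03,0,0.046,0,-0.05,0,1],[-0.045,0,0.068,0,-0.07,0,1],[-0.058,0,0.09,0,-0.085,0,1],[-0.069,0,0.106,0,-0.087,0,1],[-0.0727,0,0.1125,0,-0.087,0,1],[-0.0727,0,0.1125,0,-0.087,0,1]]]'

```text
time: 7.42
position: [0.4545, -0.3933, 0.2155]
ee_rot: [-0.304, 2.065, -2.064]
contact_force: [-0.1, -1.1, -3.2]
gripper_width: 0.022
```

Run:
```python
from h import *
np.set_printoptions(precision=4,suppress=True)
o,p,M=st(); print(o['time'],p,o['contact_force'],o['torque'],o['gripper_width'],np.degrees(np.arctan2(M[1,2],M[0,2])))
print(M)
a=np.arctan2(-M[1,2],-M[0,2]); gy=np.array([-np.sin(a),np.cos(a)])
h=p[:2]-.072*gy; e=p[2]-.096; print('hinge pred',h,e)
pts=np.array([[*h,e+.116],[*h,e+.098],[*h,e+.038],[*h,e+.020]])
print(proj('scene',pts),proj('top',pts))
for c in('scene','top'):
  im,d=bot.snapshot(c); np.savez('/tmp/%s3.npz'%c,im=im,d=d)
  q=proj(c,pts[1:2])[0].astype(int); x0,y0=q-30; cr=im[y0:y0+60,x0:x0+60]; s=10
  A=cv2.resize(cr,None,fx=s,fy=s,interpolation=cv2.INTER_CUBIC)
  for i in range(0,60,10):
    cv2.putText(A,str(x0+i),(i*s,10),0,.4,(255,0,0)); cv2.putText(A,str(y0+i),(0,i*s+10),0,.4,(255,0,0)); cv2.line(A,(i*s,0),(i*s,600),(90,90,0),1); cv2.line(A,(0,i*s),(600,i*s),(90,90,0),1)
  save(c+'3',A)
```

```text
7.425 [ 0.4545 -0.3933  0.2155] [-0.0504 -1.1378 -3.1787] [-0.0256  0.0309  0.0288] 0.02203084397076415 -73.25058959562824
[[-0.9576 -0.0004  0.2882]
 [-0.2882  0.0005 -0.9576]
 [ 0.0002 -1.     -0.0006]]
hinge pred [ 0.5234 -0.3725] 0.11949829095897771
[[254.1533 237.0784]
 [255.5176 246.3863]
 [259.7513 275.2701]
 [260.9351 283.3462]] [[415.0763 238.6299]
 [413.5158 240.7587]
 [408.6731 247.3652]
 [407.319  249.2125]]
```

View pics/scene3.png

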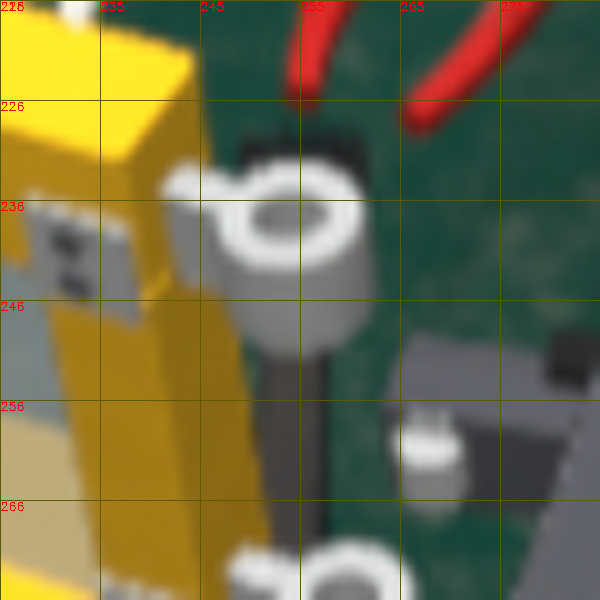

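View pics/top3.png

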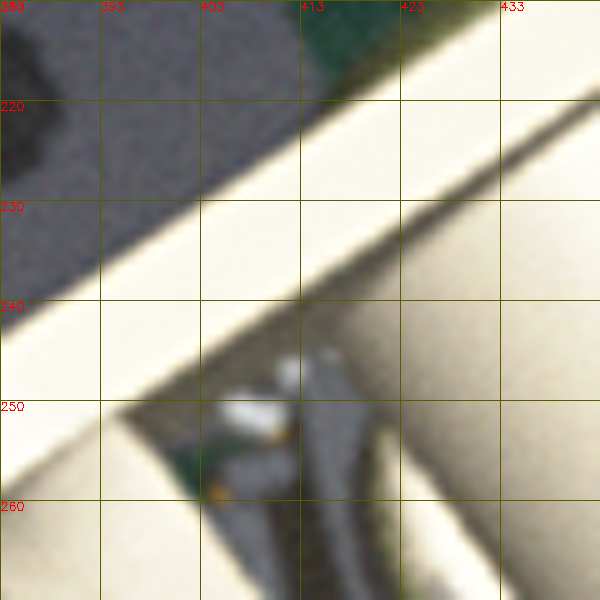

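Run:
```python
from h import *
np.set_printoptions(precision=4,suppress=True)
z=np.load('/tmp/scene3.npz')['im'].astype(float).mean(2)
# outer ring of upper knuckle: ellipse via bright
def ell(im,x0,y0,x1,y1,th):
    c=cv2.resize(im[y0:y1,x0:x1].astype(np.float32),None,fx=8,fy=8,interpolation=cv2.INTER_CUBIC)
    m=(c>th).astype(np.uint8); cs,_=cv2.findContours(m,cv2.RETR_CCOMP,cv2.CHAIN_APPROX_NONE)
    for k in cs:
        if len(k)>60:
            (cx,cy),ax,an=cv2.fitEllipse(k); print('  ',len(k),x0+(cx+.5)/8-.5,y0+(cy+.5)/8-.5,np.array(ax)/8)
for th in(170,190,205): print(th);ell(z,247,230,264,244,th); ell(z,252,268,270,284,th)
z0=np.load('/tmp/scene0.npz')['im'].astype(float).mean(2)
for th in(190,): print('pins');ell(z0,249,300,258,309,th);ell(z0,255,332,263,340,th)
e=.1195
print(ray_z('scene',(253.5,236.9),e+.116),ray_z('scene',(259.3,274.7),e+.038))
im=np.load('/tmp/scene3.npz')['im'][255:300,240:285]; save('lk',cv2.resize(im,None,fx=12,fy=12,interpolation=cv2.INTER_CUBIC))
```

```text
170
   303 253.27510786056519 237.1408953666687 [10.3523 14.6161]
   144 253.33960628509521 237.071533203125 [4.6245 7.7003]
   299 258.59927463531494 275.17943811416626 [10.253  14.3703]
   136 259.00966215133667 275.19020795822144 [4.7481 6.9727]
190
   291 253.24829864501953 237.09913063049316 [ 9.6687 14.2849]
   158 253.3737735748291 237.0837435722351 [5.4897 8.224 ]
   287 258.5953917503357 275.1545557975769 [ 9.5595 13.9758]
   150 259.0117950439453 275.1939206123352 [5.5618 7.4266]
205
   280 253.22109365463257 237.0606780052185 [ 9.0507 13.983 ]
   172 253.39044952392578 237.0820345878601 [6.217  8.7233]
   279 258.6068072319031 275.14015007019043 [ 8.9248 13.6253]
   162 259.01701307296753 275.183931350708 [6.2292 7.8691]
pins
   100 252.87809419631958 305.077308177948 [3.7761 4.8802]
   93 258.3602786064148 336.75152254104614 [3.5191 4.4021]
[ 0.5225 -0.3728  0.2355] [ 0.5221 -0.3721  0.1575]
```

View pics/lk.png

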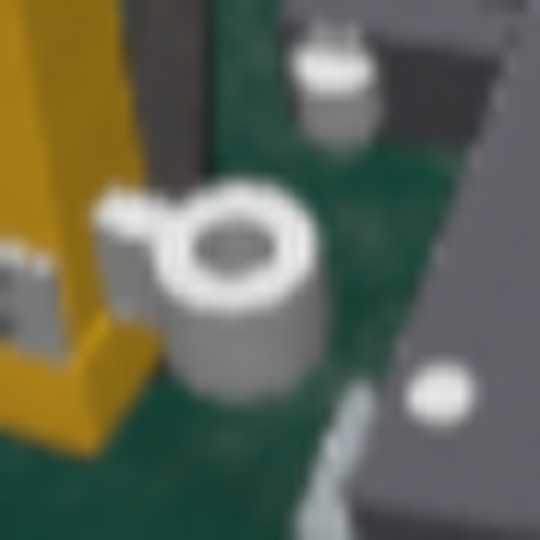

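Run:
```python
from h import *
np.set_printoptions(precision=4,suppress=True)
e=.1195
k=[ray_z('scene',(253.35,237.08),e+.116),ray_z('scene',(259.0,275.19),e+.038)]
q=[ray_z('scene',(252.9,305.0),.135),ray_z('scene',(258.3,336.65),.057)]
print(k,q); d=np.mean(q,0)-np.mean(k,0); print('delta',d)
px=np.array([np.cos(np.radians(27.1)),np.sin(np.radians(27.1))]);py=np.array([-px[1],px[0]])
print('delta press',d[:2]@px,d[:2]@py)
o,p,M=st(); print(to_tool(M,[d[0],d[1],0]), 'press x,y in tool',to_tool(M,[*px,0]),to_tool(M,[*py,0]))
```

```text
[array([ 0.5226, -0.3732,  0.2355]), array([ 0.5225, -0.3731,  0.1575])] [array([ 0.5402, -0.4069,  0.135 ]), array([ 0.5401, -0.4068,  0.057 ])]
delta [ 0.0176 -0.0337 -0.1005]
delta press 0.0003461301393047444 -0.038065733127018414
[-0.0072 -0.      0.0374] press x,y in tool [-0.9838 -0.     -0.1795] [ 0.1795  0.0005 -0.9838]
```

>>> drive_tool --moves '[[[0,0.01,0,0,0,0,1],[0,0.03,0,0,0,0,1],[0,0.052,0,0,0,0,1],[0,0.067,0,0,0,0,1],[0,0.0715,0,0,0,0,1],[-0.001,0.0715,0.006,0,0,0,1],[-0.003,0.0715,0.016,0,0,0,1],[-0.005,0.0715,0.025,0,0,0,1],[-0.0057,0.0715,0.03,0,0,0,1],[-0.0057,0.0715,0.03,0,0,0,1]]]'

```text
time: 8.78
position: [0.4684, -0.4212, 0.1441]
ee_rot: [-0.304, 2.064, -2.064]
contact_force: [0.3, 0.2, -3.2]
gripper_width: 0.0218
```

>>> drive_tool --moves '[[[-0.0008,0,0.004,0,0,0,1],[-0.0015,0,0.0074,0,0,0,1],[-0.0015,0,0.0074,0,0,0,1]]]'

```text
time: 9.15
position: [0.472, -0.4276, 0.1442]
ee_rot: [-0.304, 2.064, -2.064]
contact_force: [0.8, 0.3, -3.1]
gripper_width: 0.0217
```

Run:
```python
from h import *
np.set_printoptions(precision=4,suppress=True)
o,p,M=st(); print(o['time'],p,o['contact_force'],o['torque'],o['gripper_width'],np.degrees(np.arctan2(M[1,2],M[0,2])))
a=np.arctan2(-M[1,2],-M[0,2]); gy=np.array([-np.sin(a),np.cos(a)])
h=p[:2]-.072*gy; e=p[2]-.096; print('hinge pred',h,e)
c='scene'; im,d=bot.snapshot(c); np.savez('/tmp/%s4.npz'%c,im=im,d=d)
x0,y0=230,275; cr=im[y0:y0+75,x0:x0+60]; s=8
A=cv2.resize(cr,None,fx=s,fy=s,interpolation=cv2.INTER_CUBIC)
for i in range(0,75,10):
    cv2.putText(A,str(x0+i),(i*s,10),0,.4,(255,0,0)); cv2.putText(A,str(y0+i),(0,i*s+10),0,.4,(255,0,0))
save(c+'4',A)
print('pred for line at pin:',proj('scene',[[.54015,-.40685,e+.116],[.54015,-.40685,e+.038]]))
```

```text
9.15 [ 0.472  -0.4276  0.1442] [ 0.7668  0.2704 -3.1074] [0.0461 0.03   0.0384] 0.021720130036588476 -73.22716520748692
hinge pred [ 0.5409 -0.4069] 0.048193079950610146
pred for line at pin: [[250.6985 291.8872]
 [256.3644 325.2878]]
```

View pics/scene4.png

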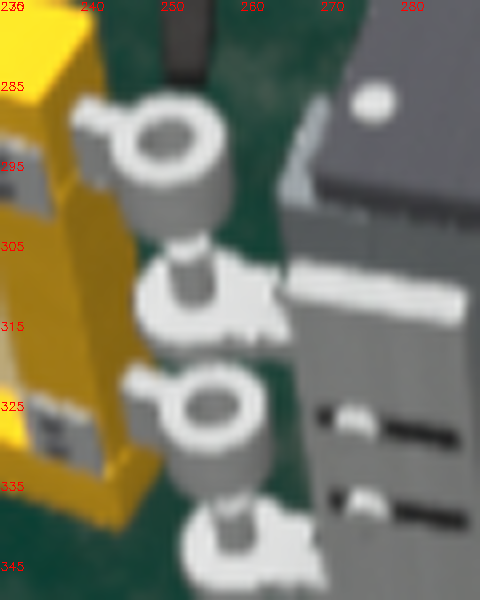

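```bash
cat >> h.py <<'E'
def ell(im,x0,y0,x1,y1,th):
    c=cv2.resize(im[y0:y1,x0:x1].astype(np.float32),None,fx=8,fy=8,interpolation=cv2.INTER_CUBIC)
    m=(c>th).astype(np.uint8); cs,_=cv2.findContours(m,cv2.RETR_CCOMP,cv2.CHAIN_APPROX_NONE); out=[]
    for k in cs:
        if len(k)>60:
            (cx,cy),ax,an=cv2.fitEllipse(k); out.append((len(k),x0+(cx+.5)/8-.5,y0+(cy+.5)/8-.5,np.array(ax)/8))
    return out
E
python3 - <<'E'
from h import *
np.set_printoptions(precision=4,suppress=True)
z=np.load('/tmp/scene4.npz')['im'].astype(float).mean(2)
for th in (180,195): print(ell(z,242,284,260,300,th),ell(z,248,318,266,334,th))
E
```

```text
[(329, 249.66733074188232, 291.88414478302, array([10.4667, 15.8808])), (153, 250.2693796157837, 292.01913261413574, array([5.7065, 7.6783]))] [(312, 255.3024663925171, 325.2590003013611, array([10.3535, 14.9079])), (146, 255.9974250793457, 325.40666007995605, array([5.4274, 7.3377]))]
[(321, 249.65872478485107, 291.849497795105, array([ 9.9211, 15.5738])), (163, 250.27798557281494, 292.0201349258423, array([6.3072, 8.1083]))] [(301, 255.2993187904358, 325.24958992004395, array([ 9.7026, 14.6734])), (159, 255.99636363983154, 325.3899393081665, array([6.0152, 7.7325]))]
```

Run:
```python
from h import *
np.set_printoptions(precision=4,suppress=True)
o,p,M=st(); e=.0482
k=[ray_z('scene',(250.27,292.02),e+.116),ray_z('scene',(256.0,325.4),e+.038)]
d=np.array([.54015,-.40685])-np.mean(k,0)[:2]; print(k,d,to_tool(M,[*d,0]))
```

```text
[array([ 0.5399, -0.4074,  0.1642]), array([ 0.5399, -0.4073,  0.0862])] [0.0003 0.0005] [-0.0004  0.     -0.0004]
```

>>> drive_tool --moves '[[[-0.0004,0.003,-0.0004,0,0,0,1],[-0.0004,0.007,-0.0004,0,0,0,1],[-0.0004,0.01,-0.0004,0,0,0,1],[-0.0004,0.011,-0.0004,0,0,0,1],[-0.0004,0.012,-0.0004,0,0,0,1],[-0.0004,0.0125,-0.0004,0,0,0,1]]]'

```text
time: 9.95
position: [0.4722, -0.427, 0.1318]
ee_rot: [-0.304, 2.064, -2.064]
contact_force: [0.2, -0.0, -2.7]
gripper_width: 0.0221
```

Run:
```python
from h import *
np.set_printoptions(precision=4,suppress=True)
o,p,M=st(); print(o['time'],p,o['contact_force'],o['torque'])
```

```text
9.95 [ 0.4722 -0.427   0.1318] [ 0.2404 -0.0386 -2.714 ] [ 0.0279 -0.0218 -0.0623]
```

>>> drive_tool --moves '[[[0,0.001,0,0,0,0,1],[0,0.002,0,0,0,0,1],[0,0.003,0,0,0,0,1],[0,0.003,0,0,0,0,1]]]'

```text
time: 10.45
position: [0.4721, -0.4269, 0.1286]
ee_rot: [-0.304, 2.064, -2.064]
contact_force: [0.4, -0.5, -3.4]
gripper_width: 0.0219
```

>>> drive_tool --moves '[[[0,0.002,0,0,0,0,1],[0,0.004,0,0,0,0,1],[0,0.006,0,0,0,0,1],[0,0.0075,0,0,0,0,1],[0,0.0085,0,0,0,0,1],[0,0.0085,0,0,0,0,1]]]'

```text
time: 11.2
position: [0.4721, -0.427, 0.1202]
ee_rot: [-0.304, 2.064, -2.064]
contact_force: [0.0, 0.7, -2.8]
gripper_width: 0.0216
```

>>> drive_tool --moves '[[[0,0.0007,0,0,0,0,1],[0,0.0013,0,0,0,0,1],[0,0.0013,0,0,0,0,1]]]'

```text
time: 11.58
position: [0.4721, -0.4269, 0.1189]
ee_rot: [-0.304, 2.064, -2.064]
contact_force: [0.1, 0.7, -2.6]
gripper_width: 0.0216
```

Run:
```python
from h import *
np.set_printoptions(precision=4,suppress=True)
o,p,M=st(); print(o['time'],p,o['contact_force'],o['torque'],o['gripper_width'])
c='scene'; im,d=bot.snapshot(c); np.savez('/tmp/%s5.npz'%c,im=im,d=d)
x0,y0=190,265; cr=im[y0:y0+90,x0:x0+100]; s=6
save(c+'5',cv2.resize(cr,None,fx=s,fy=s,interpolation=cv2.INTER_CUBIC))
```

```text
11.575 [ 0.4721 -0.4269  0.1189] [ 0.0938  0.6745 -2.6129] [ 0.0301 -0.0095  0.0086] 0.021583514013653982
```

View pics/scene5.png

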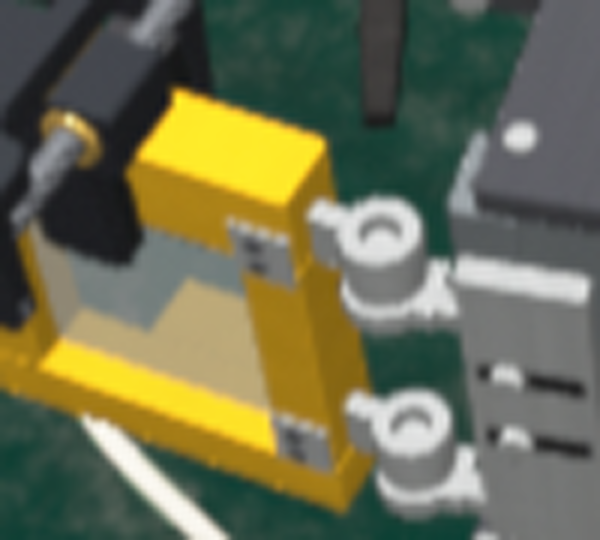

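>>> drive_tool --moves '[[[0,0.0004,0,0,0,0,1],[0,0.0008,0,0,0,0,1],[0,0.0012,0,0,0,0,1],[0,0.0012,0,0,0,0,1]]]'

```text
time: 12.12
position: [0.4722, -0.427, 0.1178]
ee_rot: [-0.304, 2.064, -2.064]
contact_force: [-0.9, 0.3, -2.8]
gripper_width: 0.0217
```

>>> drive_tool --moves '[[[0,0.0003,0,0,0,0,1],[0,0.0006,0,0,0,0,1],[0,0.0006,0,0,0,0,1]]]'

```text
time: 12.5
position: [0.4722, -0.427, 0.1174]
ee_rot: [-0.304, 2.064, -2.064]
contact_force: [-0.7, 1.0, -0.6]
gripper_width: 0.0216
```

>>> drive_tool --moves '[[[0,0,0,0,0,0,0.47],[0,0,0,0,0,0,0.44],[0,0,0,0,0,0,0.4],[0,0,0,0,0,0,0.2],[0,0,0,0,0,0,-0.1],[0,0,0,0,0,0,-0.3],[0,0,0,0,0,0,-0.3]]]' --force 5

```text
time: 13.38
position: [0.4721, -0.427, 0.1171]
ee_rot: [-0.304, 2.064, -2.064]
contact_force: [0.1, -0.4, -0.4]
gripper_width: 0.0571
```

Run:
```python
from h import *
np.set_printoptions(precision=4,suppress=True)
o,p,M=st(); print(o['time'],p,o['contact_force'],o['torque'],o['gripper_width'])
c='scene'; im,d=bot.snapshot(c); np.savez('/tmp/%s6.npz'%c,im=im,d=d)
x0,y0=170,255; cr=im[y0:y0+100,x0:x0+120]; s=6
save(c+'6',cv2.resize(cr,None,fx=s,fy=s,interpolation=cv2.INTER_CUBIC))
z=im.astype(float).mean(2)
print(ell(z,242,295,262,312,190),ell(z,248,328,268,344,190))
e=.022
for h in (.116,.038): print(proj('scene',[.54015,-.40685,e+h]))
```

```text
13.375 [ 0.4721 -0.427   0.1171] [ 0.1259 -0.3691 -0.3723] [ 0.0351 -0.0274  0.0535] 0.057136787768718
[(337, 250.57113647460938, 302.8938522338867, array([ 9.9513, 16.6305])), (153, 251.48432064056396, 302.62113857269287, array([4.5923, 8.049 ]))] [(71, 267.04085540771484, 342.3405361175537, array([0.863 , 5.0808])), (320, 257.57749938964844, 335.3065619468689, array([ 9.6793, 16.0199])), (150, 258.95989418029785, 334.90938663482666, array([4.6355, 6.8355]))]
[[252.6898 303.6261]]
[[258.1005 335.5218]]
```

View pics/scene6.png

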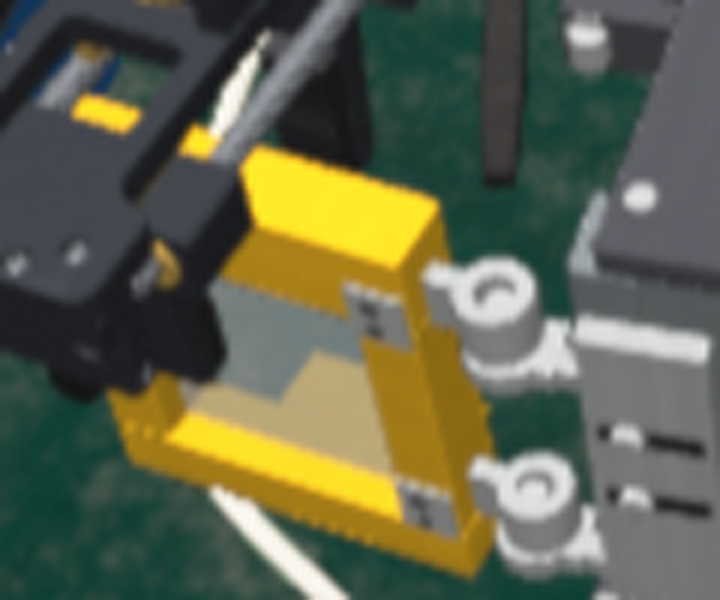

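>>> drive_tool --moves '[[[0,-0.02,0,0,0,0,-0.3],[0,-0.05,0,0,0,0,-0.3],[0,-0.08,0,0,0,0,-0.3],[0,-0.095,0,0,0,0,0],[0,-0.095,0,0,0,0,0.5]]]'

```text
time: 14.05
position: [0.4722, -0.4271, 0.2126]
ee_rot: [-0.304, 2.063, -2.065]
contact_force: [0.2, 0.0, -0.8]
gripper_width: 0.0396
```

```bash
cat >> h.py <<'E'
H=np.array([.5401,-.4068]); YAW=np.radians(27.1)
PX=np.array([np.cos(YAW),np.sin(YAW)]); PY=np.array([-PX[1],PX[0]])
def C(phi,gap=0,r=.095,a=.0175,b=.009):
    f=np.radians(phi); gy=np.array([-np.sin(f),np.cos(f)]); n=np.array([-np.cos(f),-np.sin(f)])
    c=r*gy+(.011+a*abs(np.sin(f))+b*abs(np.cos(f))+gap)*n
    return H+c[0]*PX+c[1]*PY
E
python3 - <<'E'
from h import *
np.set_printoptions(precision=4,suppress=True)
o,p,M=st(); print(o['time'],p,o['contact_force'])
yz=np.degrees(np.arctan2(M[1,2],M[0,2])); print('turn yaw needed',27.1-90-yz, 'about tool y',-np.radians(27.1-90-yz))
c=C(80,.014); print(c); print(to_tool(M,[*(c-p[:2]),0]),'then z to .113:',p[2]-.113)
c='scene'; im,d=bot.snapshot(c); save('scene7',im[200:420,120:400])
im,d=bot.snapshot('top'); save('top7',cv2.resize(im[180:340,300:500],None,fx=3,fy=3))
E
```

```text
14.05 [ 0.4722 -0.4271  0.2126] [ 0.1769  0.029  -0.7605]
turn yaw needed 10.324378839130809 about tool y -0.1801944039660626
[ 0.4622 -0.4766]
[0.0239 0.     0.0445] then z to .113: 0.09956667073543045
```

View pics/scene7.png

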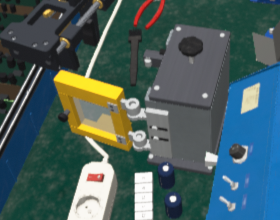

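View pics/top7.png

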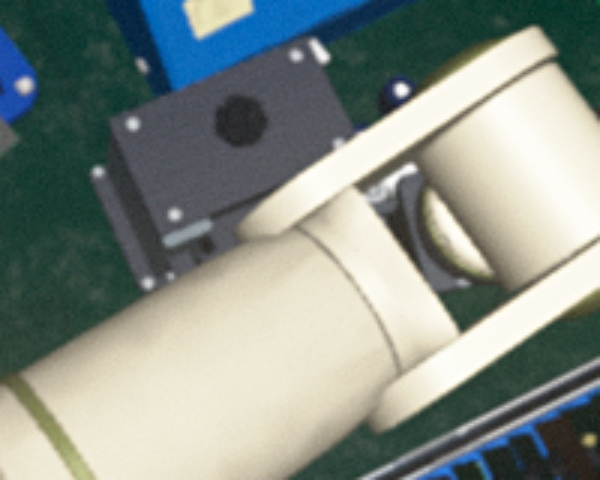

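>>> drive_tool --moves '[[[0.012,0,0.022,0,-0.09,0,1],[0.024,0,0.0445,0,-0.18,0,1],[0.024,0,0.0445,0,-0.18,0,1],[0.024,0,0.0445,0,-0.18,0,1],[0.024,0.03,0.0445,0,-0.18,0,1],[0.024,0.06,0.0445,0,-0.18,0,1],[0.024,0.088,0.0445,0,-0.18,0,1],[0.024,0.0995,0.0445,0,-0.18,0,1],[0.024,0.0995,0.0445,0,-0.18,0,1]]]'

```text
time: 15.28
position: [0.4622, -0.476, 0.1125]
ee_rot: [-0.472, 1.959, -1.957]
contact_force: [1.0, 1.0, 0.9]
gripper_width: 0.0006
```

Run:
```python
from h import *
np.set_printoptions(precision=4,suppress=True)
o,p,M=st(); print(o['time'],p,o['contact_force'],o['gripper_width'],np.degrees(np.arctan2(M[1,2],M[0,2])))
for phi in range(80,-1,-5): print(phi,to_tool(M,[*(C(phi,0)-p[:2]),0]))
im,d=bot.snapshot('scene'); save('scene8',cv2.resize(im[200:400,120:400],None,fx=2.5,fy=2.5))
```

```text
15.275 [ 0.4622 -0.476   0.1125] [1.0169 0.9638 0.8582] 0.0005826676038295412 -62.90401613052628
80 [-0.0021  0.     -0.0133]
75 [-0.0013  0.     -0.0215]
70 [-0.0012  0.     -0.0299]
65 [-0.0018  0.     -0.0385]
60 [-0.0033  0.     -0.0471]
55 [-0.0056  0.     -0.0556]
50 [-0.0087  0.0001 -0.064 ]
45 [-0.0127  0.0001 -0.0722]
40 [-0.0175  0.0001 -0.0801]
35 [-0.0231  0.0001 -0.0876]
30 [-0.0295  0.0001 -0.0946]
25 [-0.0367  0.0001 -0.101 ]
20 [-0.0445  0.0001 -0.1067]
15 [-0.0529  0.0001 -0.1116]
10 [-0.0618  0.0001 -0.1157]
5 [-0.0712  0.0001 -0.1189]
0 [-0.0809  0.0001 -0.1211]
```

View pics/scene8.png

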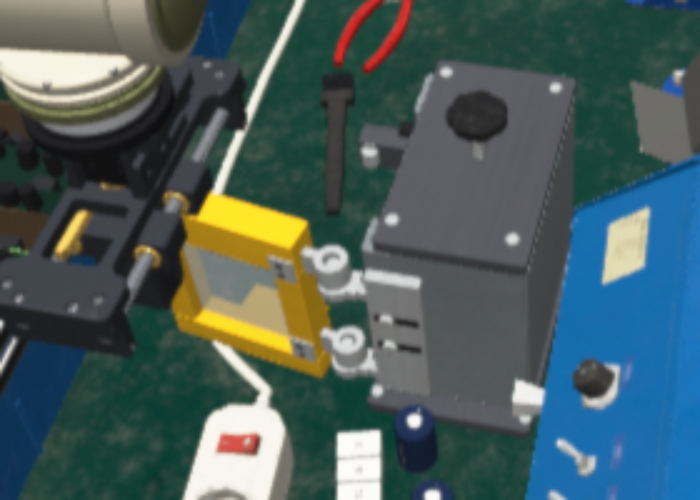

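>>> drive_tool --moves '[[[-0.001,0,-0.008,0,0,0,1],[-0.002,0,-0.0133,0,0,0,1],[-0.0013,0,-0.019,0,0,0,1],[-0.0012,0,-0.025,0,0,0,1],[-0.0012,0,-0.031,0,0,0,1],[-0.0018,0,-0.0385,0,0,0,1],[-0.0033,0,-0.0471,0,0,0,1],[-0.0056,0,-0.0556,0,0,0,1],[-0.0087,0,-0.064,0,0,0,1],[-0.0127,0,-0.0722,0,0,0,1]]]'

```text
time: 16.58
position: [0.4404, -0.4058, 0.1127]
ee_rot: [-0.472, 1.958, -1.958]
contact_force: [-0.9, 0.6, -0.4]
gripper_width: 0.0008
```

Run:
```python
from h import *
np.set_printoptions(precision=4,suppress=True)
o,p,M=st(); print(o['time'],p,o['contact_force'],o['gripper_width'],np.degrees(np.arctan2(M[1,2],M[0,2])))
for phi in range(45,-1,-5): print(phi,to_tool(M,[*(C(phi,0)-p[:2]),0]))
im,d=bot.snapshot('scene'); save('scene9',cv2.resize(im[200:400,120:400],None,fx=2.5,fy=2.5))
```

```text
16.575 [ 0.4404 -0.4058  0.1127] [-0.9121  0.6442 -0.3748] 0.000841340920873261 -62.90660069918764
45 [-0.0001  0.      0.0001]
40 [-0.0049 -0.     -0.0078]
35 [-0.0105 -0.     -0.0152]
30 [-0.0169 -0.     -0.0222]
25 [-0.024  -0.     -0.0286]
20 [-0.0319 -0.     -0.0343]
15 [-0.0403 -0.     -0.0392]
10 [-0.0492 -0.     -0.0433]
5 [-0.0586 -0.     -0.0465]
0 [-0.0683 -0.     -0.0487]
```

View pics/scene9.png

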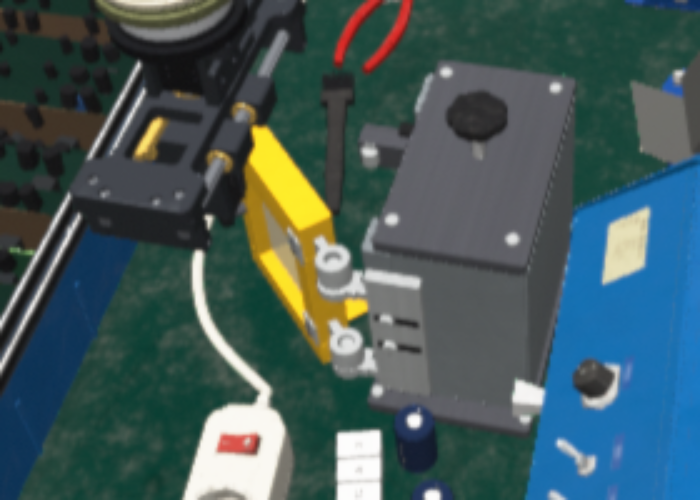

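Swinging well. Continue to about 10° open.

>>> drive_tool --moves '[[[-0.0024,0,-0.004,0,0,0,1],[-0.0049,0,-0.0078,0,0,0,1],[-0.0105,0,-0.0152,0,0,0,1],[-0.0169,0,-0.0222,0,0,0,1],[-0.024,0,-0.0286,0,0,0,1],[-0.0319,0,-0.0343,0,0,0,1],[-0.036,0,-0.037,0,0,0,1],[-0.0403,0,-0.0392,0,0,0,1],[-0.0448,0,-0.0413,0,0,0,1],[-0.048,0,-0.043,0,0,0,1]]]'

```text
time: 17.88
position: [0.4638, -0.3461, 0.1126]
ee_rot: [-0.472, 1.958, -1.958]
contact_force: [-0.3, -0.4, 0.5]
gripper_width: 0.0005
```

Run:
```python
from h import *
np.set_printoptions(precision=4,suppress=True)
o,p,M=st(); print(o['time'],p,o['contact_force'],o['torque'],np.degrees(np.arctan2(M[1,2],M[0,2])))
for phi in range(15,-6,-3): print(phi,to_tool(M,[*(C(phi,0)-p[:2]),0]))
im,d=bot.snapshot('scene'); save('scene10',cv2.resize(im[200:400,120:400],None,fx=2.5,fy=2.5))
```

```text
17.875 [ 0.4638 -0.3461  0.1126] [-0.2961 -0.445   0.5395] [-0.0937 -0.0115  0.0128] -62.91559763136453
15 [ 0.0077 -0.      0.0033]
12 [ 0.0024 -0.      0.0007]
9 [-0.0031  0.     -0.0015]
6 [-0.0087  0.     -0.0034]
3 [-0.0145  0.     -0.005 ]
0 [-0.0203  0.     -0.0062]
-3 [-0.0244  0.     -0.0072]
```

View pics/scene10.png

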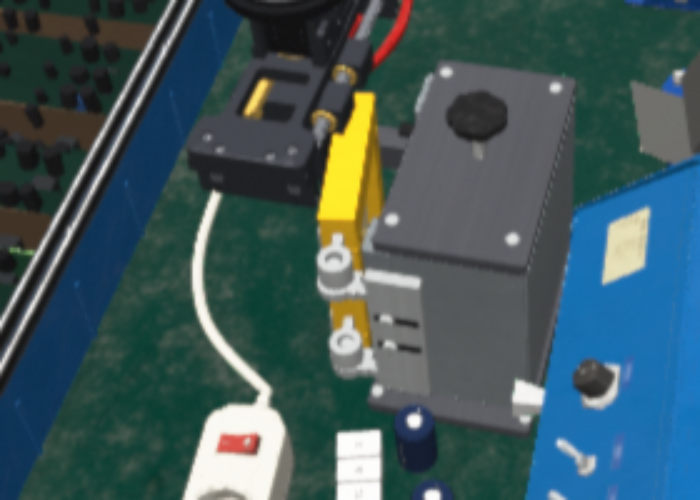

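>>> drive_tool --moves '[[[-0.002,0,-0.001,0,0,0,1],[-0.004,0,-0.002,0,0,0,1],[-0.006,0,-0.0025,0,0,0,1],[-0.0075,0,-0.003,0,0,0,1],[-0.009,0,-0.0035,0,0,0,1]]]'

```text
time: 18.55
position: [0.4701, -0.3391, 0.1127]
ee_rot: [-0.472, 1.958, -1.958]
contact_force: [-0.3, -1.0, 0.0]
gripper_width: 0.0003
```

>>> drive_tool --moves '[[[-0.0015,0,-0.0005,0,0,0,1],[-0.003,0,-0.001,0,0,0,1],[-0.0045,0,-0.0013,0,0,0,1]]]'

```text
time: 18.92
position: [0.4735, -0.3357, 0.1126]
ee_rot: [-0.472, 1.958, -1.958]
contact_force: [0.2, 0.3, 0.4]
gripper_width: 0.0005
```

>>> drive_tool --moves '[[[-0.001,0,-0.0003,0,0,0,1],[-0.002,0,-0.0005,0,0,0,1],[-0.003,0,-0.0008,0,0,0,1]]]'

```text
time: 19.3
position: [0.4742, -0.3352, 0.1127]
ee_rot: [-0.476, 1.958, -1.961]
contact_force: [-13.1, -9.6, 3.0]
gripper_width: 0.0001
```

Run:
```python
from h import *
np.set_printoptions(precision=4,suppress=True)
o,p,M=st(); print(o['time'],p,o['contact_force'],o['torque'])
for phi in range(6,-6,-2): print(phi,to_tool(M,[*(C(phi,0)-p[:2]),0]))
im,d=bot.snapshot('scene'); save('scene11',cv2.resize(im[220:360,200:360],None,fx=4,fy=4))
```

```text
19.3 [ 0.4742 -0.3352  0.1127] [-13.0742  -9.571    2.9841] [-1.3176  1.8623  0.2129]
6 [0.0056 0.     0.0016]
4 [0.0017 0.     0.0005]
2 [-0.0021 -0.     -0.0004]
0 [-0.006  -0.     -0.0012]
-2 [-0.0088 -0.     -0.0019]
-4 [-0.0115 -0.     -0.0025]
```

View pics/scene11.png

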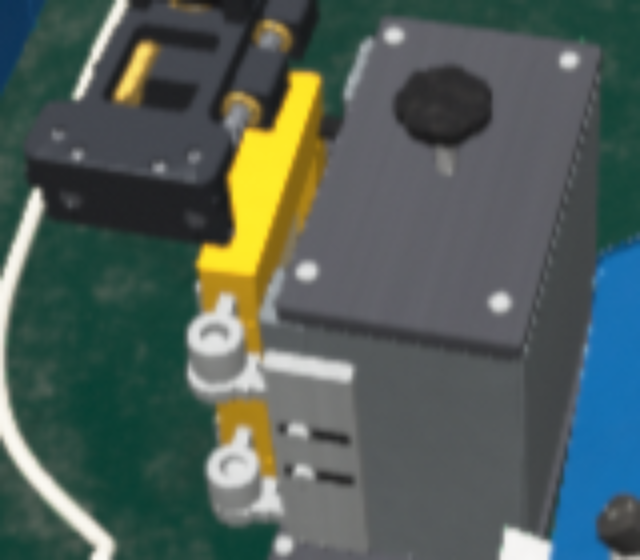

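```bash
cat >> h.py <<'E'
def guard_ang():
    im,d=bot.snapshot('scene'); P=cloud('scene',d); hsv=cv2.cvtColor(im,cv2.COLOR_RGB2HSV)
    y=(hsv[...,0]>18)&(hsv[...,0]<32)&(hsv[...,1]>150)&(hsv[...,2]>215)&(d>0)&(abs(P[...,2]-.149)<.007)&(abs(P[...,0]-.49)<.12)&(abs(P[...,1]+.34)<.12)
    q=P[y]; r=(q[:,:2]-H); X=r@PX*1000; Y=r@PY*1000
    # right (inner) edge per Y-bin
    out=[]
    for b in range(15,135,8):
        s=(Y>=b)&(Y<b+8)
        if s.sum()>6: out.append((b+4,round(np.percentile(X[s],3),1),round(np.percentile(X[s],97),1),int(s.sum())))
    return im,out
E
python3 - <<'E'
from h import *
im,o=guard_ang()
for r in o: print(r)
im,_=bot.snapshot('top'); save('top11',cv2.resize(im[180:340,300:500],None,fx=3,fy=3))
E
```

```text
(19, np.float64(-9.3), np.float64(9.4), 28)
(27, np.float64(-10.6), np.float64(9.5), 58)
(35, np.float64(-0.9), np.float64(8.9), 32)
(43, np.float64(-3.6), np.float64(8.7), 31)
(51, np.float64(-6.1), np.float64(8.1), 42)
(59, np.float64(-9.3), np.float64(7.3), 47)
(67, np.float64(-12.8), np.float64(7.3), 54)
(75, np.float64(-12.6), np.float64(6.2), 55)
(83, np.float64(-13.4), np.float64(6.5), 50)
(91, np.float64(-13.6), np.float64(5.8), 39)
(99, np.float64(-3.5), np.float64(6.3), 26)
(107, np.float64(-4.2), np.float64(4.9), 20)
(115, np.float64(-3.6), np.float64(5.2), 24)
(123, np.float64(-4.9), np.float64(4.5), 21)
```

View pics/top11.png

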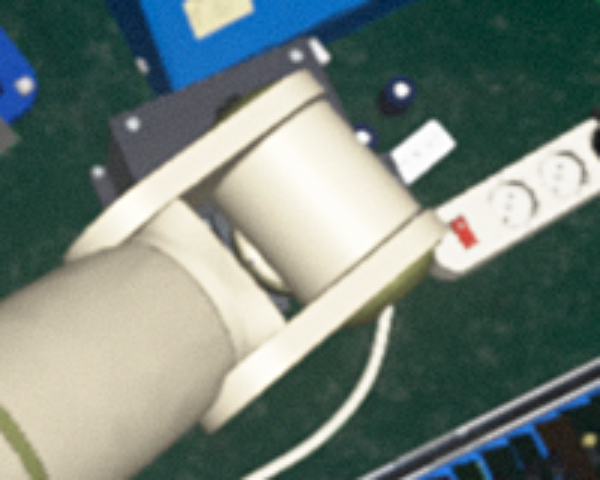

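Run:
```python
from h import *
np.set_printoptions(precision=1,suppress=True)
for c in('top','scene'):
    z=np.load('/tmp/%s0.npz'%c); P=np.load('/tmp/%sP.npy'%c)
    r=P[...,:2]-H; X=r@PX*1000; Y=r@PY*1000; Z=P[...,2]*1000
    ok=(z['d']>0)
    s=ok&(abs(Z-98)<6)&(Y>110)&(Y<165)&(X>-60)&(X<60); print(c,'block top',s.sum(),np.percentile(X[s],[1,5,50,95,99]),np.percentile(Y[s],[1,5,50,95,99]))
    s=ok&(Z>2)&(Z<12)&(Y>-25)&(Y<200)&(X>-60)&(X<160)&(z['im'].astype(int).ptp(2)<30 if hasattr(np.ndarray,'ptp') else True)
    print(' base',s.sum(),np.percentile(X[s],[1,5,95,99]),np.percentile(Y[s],[1,5,95,99]))
    # front faces: points with 20<z<90 by Y bins: min X
    for b in range(-10,170,12):
        t=ok&(Y>=b)&(Y<b+12)&(Z>15)&(Z<150)&(X>-45)&(X<120)
        t2=ok&(Y>=b)&(Y<b+12)&(abs(Z-161)<4)&(X>-45)&(X<150)
        print('  ',b,t.sum(),np.percentile(X[t],[2,25,50]) if t.sum()>8 else '',np.percentile(X[t2],[1,99]) if t2.sum()>5 else '')
```

```text
top block top 197 [-28.4 -26.9  -4.1  18.   51.1] [126.2 129.4 138.1 148.  150. ]Traceback (most recent call last):
  File "<stdin>", line 8, in <module>
AttributeError: `ptp` was removed from the ndarray class in NumPy 2.0. Use np.ptp(arr, ...) instead.
```

>>> drive_tool --moves '[[[0.003,0,0,0,0,0,1],[0.01,0,0,0,0,0,1],[0.022,0,0,0,0,0,1],[0.035,0,0,0,0,0,1],[0.035,0,0,0,0,0,1]]]'

```text
time: 20.08
position: [0.4437, -0.3503, 0.1127]
ee_rot: [-0.47, 1.959, -1.959]
contact_force: [0.1, -0.1, 0.3]
gripper_width: 0.0005
```

Run:
```python
from h import *
o,p,M=st(); print(o['time'],p,o['contact_force'])
im,q=guard_ang()
for r in q: print([float(x) for x in r])
save('scene12',cv2.resize(im[220:360,200:360],None,fx=4,fy=4,interpolation=cv2.INTER_CUBIC))
```

```text
20.075 [ 0.44370532 -0.35029049  0.11272536] [ 0.05294896 -0.10691749  0.30387952]
[19.0, -9.4, 7.4, 25.0]
[27.0, -11.1, 9.4, 62.0]
[35.0, -11.0, 8.6, 56.0]
[43.0, -11.6, 8.6, 54.0]
[51.0, -12.1, 7.9, 60.0]
[59.0, -11.8, 7.2, 55.0]
[67.0, -12.6, 6.9, 52.0]
[75.0, -12.8, 7.0, 52.0]
[83.0, -13.5, 6.2, 56.0]
[91.0, -14.0, 5.5, 48.0]
[99.0, -14.1, 5.3, 48.0]
[107.0, -14.6, 5.0, 49.0]
[115.0, -15.1, 4.8, 49.0]
[123.0, -15.4, 4.0, 39.0]
```

View pics/scene12.png

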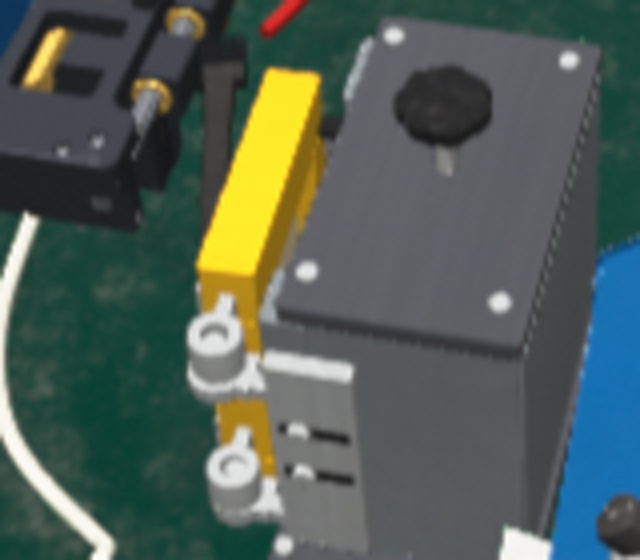

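>>> drive_tool --moves '[[[0,-0.03,0,0,0,0,1],[0,-0.07,0,0,0,0,1],[0,-0.11,0,0,0,0,1],[0.03,-0.126,0,0,0,0,1],[0.08,-0.126,0.005,0,0,0,1],[0.13,-0.126,0.01,0,0,0,1],[0.18,-0.126,0.015,0,0,0,1],[0.23,-0.126,0.02,0,0,0,1],[0.28,-0.126,0.025,0,0,0,1],[0.32,-0.126,0.028,0,0,0,1]]]'

```text
time: 21.38
position: [0.171, -0.5212, 0.2386]
ee_rot: [-0.471, 1.958, -1.958]
contact_force: [0.3, -0.0, -0.1]
gripper_width: 0.0
```

Run:
```python
from h import *
np.set_printoptions(precision=1,suppress=True)
o,p,M=st(); print(o['time'],p,o['contact_force'])
im,d=bot.snapshot('top'); np.savez('/tmp/top13.npz',im=im,d=d); save('top13',cv2.resize(im[220:290,330:430],None,fx=7,fy=7,interpolation=cv2.INTER_CUBIC))
im,d=bot.snapshot('scene'); np.savez('/tmp/scene13.npz',im=im,d=d); save('scene13',cv2.resize(im[215:315,240:320],None,fx=6,fy=6,interpolation=cv2.INTER_CUBIC))
```

```text
21.375 [ 0.2 -0.5  0.2] [ 0.3 -0.  -0.1]
```

View pics/top13.png

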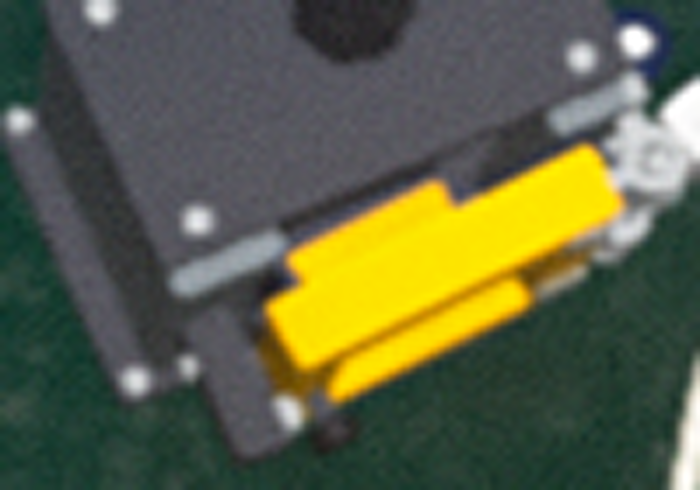

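View pics/scene13.png

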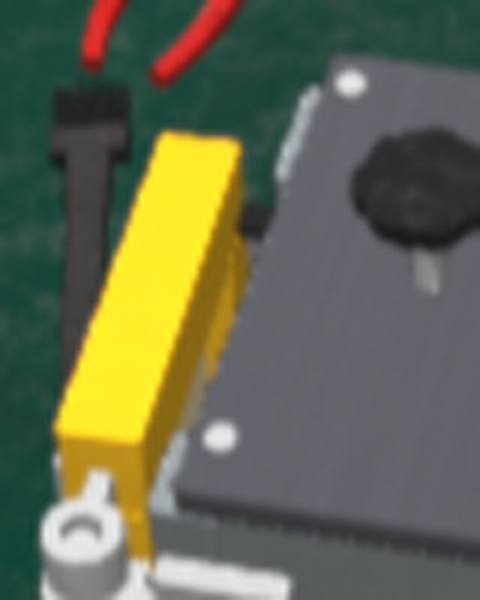

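Run:
```python
from h import *
np.set_printoptions(precision=1,suppress=True)
def XY(c,uv,z):
    w=ray_z(c,uv,z)[:2]-H; return np.array([w@PX,w@PY])*1000
def px(c): return 330+(c[0]+.5)/7-.5,220+(c[1]+.5)/7-.5
for z in(.098,.1): print('roller',XY('top',px((288,410)),z))
print('block front corners',XY('top',px((238,460)),.098),XY('top',px((283,440)),.098))
for n,c in {'FL outer':(297,368),'FL inner':(267,305),'hinge inner':(590,145),'hinge outer':(625,205)}.items(): print(n,XY('top',px(c),.150))
# yellow rect of top from depth cloud
z=np.load('/tmp/top13.npz'); P=cloud('top',z['d']); hsv=cv2.cvtColor(z['im'],cv2.COLOR_RGB2HSV)
y=(hsv[...,0]>15)&(hsv[...,0]<32)&(hsv[...,1]>150)&(hsv[...,2]>150)&(abs(P[...,2]-.149)<.007)
r=P[y][:,:2]-H; q=np.c_[r@PX,r@PY]*1000; q=q[(abs(q[:,0])<60)&(abs(q[:,1]-70)<90)]
b=cv2.minAreaRect(q.astype(np.float32)); print(b); print(cv2.boxPoints(b))
zz=P[...,2]
r=P[...,:2]-H; X=r@PX*1000; Y=r@PY*1000
# post faces and blue-grey rubber stops / block
s=(abs(zz-.098)<.006)&(Y>128)&(Y<150)&(X>-60)&(X<40); print('block',s.sum(),np.percentile(X[s],[2,98]),np.percentile(Y[s],[2,98]))
for c in('top','scene'):
    for x in bot.landmark_of(c,'guard_edge')[:1]+bot.landmark_of(c,'catch_point')[:1]+bot.landmark_of(c,'press')[:1]+bot.landmark_of(c,'pin_line')[:1]: print(c,x['centre'],x['conf'],XY(c,x['centre'],.086),XY(c,x['centre'],0))
```

```text
roller [-19.8 127.6]
roller [-20.  127.9]
block front corners [-27.8 148. ] [-27.6 132.8]
FL outer [-15.3 127.6]
FL inner [  5.3 127.9]
hinge inner [11.1 20. ]
hinge outer [-9.4 18.3]
((-2.6816844940185547, 72.78447723388672), (22.40960121154785, 106.82537841796875), 2.269775867462158)
[[-16.  125.7]
 [-11.8  19. ]
 [ 10.6  19.9]
 [  6.4 126.6]]
block 188 [-27.9  21.4] [128.5 149.3]
top [364.9, 269.6] 0.93 [  3.6 129.6] [ 14.8 117.2]
top [372.6, 280.2] 0.59 [-24.2 123.9] [-15.1 111.1]
top [367.7, 244.4] 0.83 [ 52.3 100.7] [67.2 86.2]
top [387.5, 265.7] 0.72 [-8.1 80.9] [ 2.2 64.8]
scene [277.0, 265.1] 0.65 [ -3.6 125.5] [-31.9 201. ]
scene [267.2, 261.3] 0.77 [-22.1 130.5] [-52.9 206.7]
scene [310.5, 318.7] 0.97 [77.  28.8] [59.1 91.8]
scene [257.9, 357.3] 0.61 [ 19.2 -53.6] [-6.2 -1.3]
```

>>> drive_tool --moves '[[[-0.04,0,-0.003,0,0,0,1],[-0.09,0,-0.008,0,0,0,1],[-0.14,0,-0.013,0,0,0,1],[-0.19,0,-0.018,0,0,0,1],[-0.24,0,-0.023,0,0,0,1],[-0.28,0,-0.028,0,0,0,1],[-0.3,0.03,-0.031,0,0,0,1],[-0.31,0.08,-0.032,0,0,0,1],[-0.314,0.12,-0.032,0,0,0,1],[-0.314,0.126,-0.032,0,0,0,1]]]'

```text
time: 23.12
position: [0.4371, -0.3476, 0.1107]
ee_rot: [-0.475, 1.962, -1.954]
contact_force: [-0.6, 0.2, 0.8]
gripper_width: 0.0005
```

Run:
```python
from h import *
np.set_printoptions(precision=4,suppress=True)
o,p,M=st(); print(o['time'],p,o['contact_force'],np.degrees(np.arctan2(M[1,2],M[0,2])))
r=p[:2]-H; print('TCP press rel',r@PX,r@PY, 'prev stop',(np.array([.4742,-.3352])-H)@PX,(np.array([.4742,-.3352])-H)@PY)
```

```text
23.125 [ 0.4371 -0.3476  0.1107] [-0.5561  0.2395  0.7626] -62.84432971664513
TCP press rel -0.06467313652918971 0.09961099288142063 prev stop -0.026048008465953537 0.09375964619684533
```

>>> drive_tool --moves '[[[-0.01,0,0,0,0,0,1],[-0.02,0,0,0,0,0,1],[-0.028,0,0,0,0,0,1],[-0.032,0,0,0,0,0,1],[-0.035,0,0,0,0,0,1],[-0.036,0,0,0,0,0,1],[-0.036,0,0,0,0,0,1]]]'

```text
time: 24.0
position: [0.4694, -0.3326, 0.1126]
ee_rot: [-0.472, 1.958, -1.958]
contact_force: [-0.3, 0.5, 0.1]
gripper_width: 0.0003
```

>>> drive_tool --moves '[[[-0.001,0,0,0,0,0,1],[-0.002,0,0,0,0,0,1],[-0.002,0,0,0,0,0,1]]]'

```text
time: 24.38
position: [0.4713, -0.3316, 0.1126]
ee_rot: [-0.472, 1.958, -1.958]
contact_force: [0.8, 0.2, 0.9]
gripper_width: 0.0005
```

>>> drive_tool --moves '[[[-0.0005,0,0,0,0,0,1],[-0.001,0,0,0,0,0,1],[-0.001,0,0,0,0,0,1]]]'

```text
time: 24.75
position: [0.4717, -0.3314, 0.1126]
ee_rot: [-0.473, 1.958, -1.958]
contact_force: [-4.4, -1.4, 1.0]
gripper_width: 0.0004
```

>>> drive_tool --moves '[[[-0.0005,0,0,0,0,0,1],[-0.001,0,0,0,0,0,1],[-0.001,0,0,0,0,0,1]]]'

```text
time: 25.12
position: [0.4718, -0.3313, 0.1126]
ee_rot: [-0.475, 1.959, -1.959]
contact_force: [-9.8, -4.0, 2.3]
gripper_width: 0.0006
```

>>> drive_tool --moves '[[[-0.0008,0,0,0,0,0,1],[-0.0015,0,0,0,0,0,1],[-0.0015,0,0,0,0,0,1]]]'

```text
time: 25.5
position: [0.472, -0.3312, 0.1127]
ee_rot: [-0.478, 1.96, -1.96]
contact_force: [-16.9, -7.3, 4.1]
gripper_width: 0.0008
```

Run:
```python
from h import *
im,q=guard_ang()
for r in q: print([float(x) for x in r])
```

```text
[19.0, -9.6, 9.9, 30.0]
[27.0, -10.8, 9.2, 60.0]
[35.0, -9.4, 9.5, 43.0]
[43.0, -2.2, 8.8, 31.0]
[51.0, -4.4, 8.2, 37.0]
[59.0, -8.0, 7.6, 43.0]
[67.0, -11.2, 7.5, 49.0]
[75.0, -12.9, 6.3, 49.0]
[83.0, -13.0, 6.4, 52.0]
[91.0, -13.6, 5.5, 49.0]
[99.0, -12.3, 5.3, 29.0]
[107.0, -3.9, 5.5, 23.0]
[115.0, -4.2, 5.4, 23.0]
[123.0, -4.0, 4.2, 18.0]
```

>>> drive_tool --moves '[[[0.003,0,0,0,0,0,1],[0.015,0,0,0,0,0,1],[0.035,0,0,0,0,0,1],[0.045,-0.03,0,0,0,0,1],[0.05,-0.08,0,0,0,0,1],[0.06,-0.12,0,0,0,0,1],[0.11,-0.126,0,0,0,0,1],[0.16,-0.126,0,0,0,0,1],[0.21,-0.126,0,0,0,0,1],[0.24,-0.126,0,0,0,0,1]]]'

```text
time: 26.8
position: [0.2579, -0.4402, 0.2387]
ee_rot: [-0.47, 1.959, -1.959]
contact_force: [-0.1, 0.1, -0.7]
gripper_width: 0.0008
```

>>> drive_tool --moves '[[[0.06,0,0,0,0,0,1],[0.09,0,0,0,0,0,1],[0.09,0,0,0,0,0,1],[0.09,0,0,0,0,0,1]]]'

```text
time: 27.3
position: [0.1807, -0.4799, 0.2386]
ee_rot: [-0.471, 1.958, -1.958]
contact_force: [-0.3, 0.3, -0.8]
gripper_width: 0.0008
```

Run:
```python
from h import *
o,p,M=st(); print(o['time'],p,o['contact_force'],o['dq'].round(3))
im,q=guard_ang()
for r in q[::3]: print([float(x) for x in r])
save('scene14',cv2.resize(im[215:435,200:380],None,fx=2.7,fy=2.7,interpolation=cv2.INTER_CUBIC))
```

```text
27.3 [ 0.18068577 -0.47988716  0.23863989] [-0.30308287  0.25347786 -0.8271933 ] [ 0.022 -0.001 -0.003 -0.001 -0.     0.001]
[19.0, -9.1, 8.3, 31.0]
[43.0, -11.1, 8.4, 53.0]
[67.0, -12.2, 7.4, 53.0]
[91.0, -13.7, 5.7, 48.0]
[115.0, -14.7, 4.5, 45.0]
```

View pics/scene14.png

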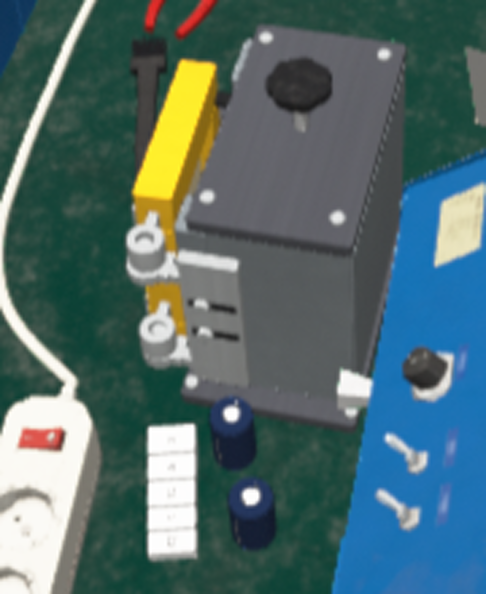

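The picture shows the guard shut on the press, both knuckles on the lugs, the capacitors and gauge untouched, and the arm clear.

```bash
python3 -c "
from cell import bot
print(bot.close_job())"
```

```text
the job is handed in; nothing more can be done
None
```

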